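# Seat the bracket in the drilling jig and throw the toggle clamp

### The job

Push the aluminium bracket along its channel in the drilling jig, under the hood, until it sits firmly home against the sprung end stop (press until about 9 N, never more than 16 N), and let go. Then tip the clamp's handle over dead centre with a fingertip, gently too (never more than 20 N), so that its foot clamps the bracket down while the bracket still bears on the stop. Leave everything else on the bench where it is.

Things in the scene. Friction and masses are not known exactly. Their poses are not given: they have to be found in the camera images.
- jig: Drilling jig fixed on the bench: dark steel plate 150 mm (its x, -55 to +95) by 360 mm (its y, -195 to +165), 15 mm thick; origin on the bench, z up. A channel along y, centred on x = 0, 59 mm wide, lies between two rails (10 mm wide, tops 25 mm above the bench, y -180 to +60 mm) and leads under a grey hood. The bracket slides in along +y; the toggle clamp stands on the +x side.
- hood (a point): Middle of the hood's mouth at plate height, jig (0, 60, 15) mm. The hood runs from y 60 to 135 mm, is 79 mm wide, its top 49 mm above the bench, 28 mm clear inside. It hides the end stop's nose.
- end_stop: Steel end block 79 x 20 x 34 mm behind the hood; origin on the plate at its hood side, jig (0, 135, 15) mm. In the hood it carries a sprung nose on a set-screw, set differently each time, unseen: the free nose meets the bracket's front end somewhere between 69 and 103 mm along the jig's y.
- nose_line (a point): Point on the nose's line of action, jig (0, 135, 24) mm. The nose yields 1.6 N per mm for 5 mm (8 N), then is solid. The bracket's drag on the plate is 1.5 to 3.5 N, so about 9 N of push has the nose well compressed; more than 4 N must reach it for a moment. Let go, the bracket creeps back 1 to 4 mm till drag balances the spring: that is in order.
- bracket: Loose aluminium L bracket, about 0.4 kg: slab 56 mm (x) by 140 mm (y) by 16 mm, with an upright flange 56 mm wide, 10 mm thick, 55 mm high in all, across its rear end. Origin at the centre of the slab's underside; front end at y = +70 mm, flange's outer face at y = -70 mm. It lies part way in the channel, its y along the jig's y. Push on the flange's outer face.
- clamp (a joint): Over-centre toggle clamp, hinge angle in rad: 0 = open (arm up 54 degrees, handle leaning 27 degrees to the jig's +x). Below dead centre at 0.475 (handle upright) it springs back open; beyond, it snaps over towards the jig's -x by itself, its rubber foot down on the slab at about 0.95 (1.05 with no slab there). It takes 6 to 10 N at the handle's end, most at first, none at dead centre.
- clamp_tip (a point): Centre of the round end of the clamp's handle (bar 14 mm thick, rubber), 85 mm from the pivot; moves with the clamp. Open, it is 39 mm to the jig's +x of the pivot and 126 mm above the bench; upright, 135 mm above the bench (the end reaches 7 mm farther).
- clamp_pivot (a point): The clamp's hinge, axis along the jig's y, at jig (62, 35, 50) mm. The arm reaches 62 mm from it towards -x: the foot comes down on the middle of the channel, 35 mm along the jig's y.
- small_bracket: bystander: small aluminium angle bracket 40 x 60 mm, 36 mm high, lying beside the jig
- screwdriver: bystander: screwdriver, 170 mm, lying on the robot's side of the jig
- jar: bystander: small glass jar, 42 mm across, 45 mm high, at the robot's side of the jig
- spool: bystander: filament spool lying flat, 200 mm across, 60 mm high
- scraper: bystander: flat print scraper, 260 mm
- caliper: bystander: calliper, 230 mm, lying flat
- glue: bystander: glue bottle, 40 mm across, 110 mm high
- printed_vase: bystander: grey printed vase, 84 mm across, 90 mm high
Not all that is in view belongs to the job. What is shaped like the bracket but blue or red is not meant.

How it is judged:
On the way, in this order (a step that is already met when the one before it is completed fails the run):
1. the bracket is pressed home under the hood: it bears on the end stop with more than 4 N for 0.2 s, the clamp still open (contact force between bracket and end_stop above 4 N and value of joint clamp below 0.2 rad and y of bracket in the frame of jig above -0.003 m and z of bracket in the frame of jig below 0.018 m and angle between bracket's own z axis and vertical below 0.05 rad and angle between the y axis of bracket and the y axis of jig, either way round below 0.08 rad), for 0.2 s.
2. the clamp is over and its foot bears on the bracket with more than 3 N, the bracket still bearing on the stop (value of joint clamp between 0.88 and 1 rad and contact force between clamp and bracket above 3 N and contact force between bracket and end_stop above 0.4 N), for 0.2 s.
At the end, for the whole second after the job is handed in: Clamp shut on the bracket (joint 0.88 to 1.0 rad, foot force over 3 N); bracket flat in the channel (tilt under 0.05, yaw under 0.08 rad to the jig, under 3 mm off the plate), origin over -3 mm along the jig's y, bearing on the end stop with over 0.4 N; all at rest (all of step 2 and y of bracket in the frame of jig above -0.003 m and z of bracket in the frame of jig below 0.018 m and angle between bracket's own z axis and vertical below 0.05 rad and angle between the y axis of bracket and the y axis of jig, either way round below 0.08 rad and linear speed of bracket below 0.01 m/s and velocity of joint clamp below 0.05 rad/s); the robot touches nothing.
It fails at once if the fingers press the bracket with more than 16 N (contact force between the fingers and bracket above 16 N).
It fails at once if the fingers press the clamp with more than 20 N (contact force between the fingers and clamp above 20 N).
It fails at once if a bystander is moved by more than 25 mm (distance of any of small_bracket, screwdriver, jar, spool, scraper, caliper, glue, printed_vase from where it was at the start of the episode above 0.025 m).
It also fails if it takes over 69 s, if anything falls off the work surface, if the arm or the gripper's body presses on something with over 40 N, if the wrist force passes 120 N, or if a joint passes its speed limit or range.

### The arm

A 6-joint arm with a two-finger parallel gripper is mounted at the origin on the work surface. World frame = base frame: x ahead of the robot, y to its left, z up, the work surface at z = 0. Lengths are in m, angles in rad, forces in N, time in s.
With the tool pointing down it reaches from about 0.35 to 0.775 m from the base axis. Payload 5.5 kg.
Tool frame: the origin (TCP) lies between the finger pads; the fingertips stand 19 mm ahead of it and the grasp point (between the pads) is the TCP (env.tcp_to_tips is the distance from the TCP to the fingertips, in m); z points along the fingers, y is the direction in which the jaws open and shut (so a half turn about z gives the same grasp; the last joint's range is limited). The gripper opens to 85 mm and grips with 20 to 120 N. Pads are 22 mm wide; open, the fingers measure 114 mm over their backs; the gripper's body (76 mm by 85 mm) begins 54 mm behind the grasp point. The pads swing forward as they close: fully open they stand 13 mm farther back than shut.
Start: joints at [1.179, 0.313, 0.046, 1.304, 0, 1.431], TCP at [0.143, 0.557, 0.25] pointing down, gripper open.
Joint ranges: [-2.76, 2.76], [-0.86, 1.69], [-1.03, 1.26], [-2.2, 2.34], [-1.47, 1.5], [-3.14, 3.14]. Speed limits (rad/s): [2.57, 2.57, 3.14, 3.14, 3.14, 3.14].

### API

Orientations are given as a unit quaternion [w, x, y, z].
In Python, from workcell import env, eyes, job gives the robot as it stands. The module is installed in compiled form; this text tells all that it offers.
- The arm moves only by the tool move_arm, never from a script. Its argument "commands" is a list of rows, each a list of 3 entries, a list of its own where there are three numbers: the shift along the world's x, y, z as a fraction of full scale, then the turn, a rotation vector about the world's x, y, z as a fraction of full scale, then the gripper command: -1 is shut, 1 is fully open, values between are in proportion. In form: [[[x, y, z], [wx, wy, wz], gripper], ...]. A call has 1 to 5 rows; each row shifts and turns the commanded pose from where the row before left it; what a row does not reach is not made up. Full scale, the value 1, is 0.04 m for a shift and 8 degrees for a turn. A row lasts 1/10 s, in which the tool goes at most 50 mm and 8.59 degrees, less where a joint would pass 70% of its speed; a pose out of reach is approached as far as the arm can. A call with a number of a shift or a turn outside -1 to 1 is refused whole. A call with a gripper value outside its range is refused whole. The fingers move at their own pace and stop on an object; "newtons" is the grip in N (left out, the last holds). Time passes only in rows, so rows that do not move let the fingers close. It gives the time, the measured TCP pose, the force and the opening at its end, in the units of the state.
- env.get_state(): the state, without advancing time (a new reading comes with each control period).
- eyes.read_camera(name): name is "side" or "top"; returns a dict with "frame" (384x512x3 uint8, red, green, blue), "mtx" (3x3 intrinsics, pixels), "camera_from_world" (4x4, takes a point from world to camera coordinates). Camera axes: x right, y down, z forward; pixel columns grow to the right and rows downward; lengths in m; the calibration is good to about 2 mm. A picture is of the moment at which its call begins. There is no depth.
- job.hand_in(): hands the job in, once; it reports no verdict.
The state is a dict: "clock": time; "joint_pos": joint angles; "qvel": joint speeds; "tau": joint torques, N m; "tcp_pos": TCP position; "orientation": TCP orientation; "wrist_force": force on the tool from outside, world axes, zero at the start; "ft_torque": the same for the moment, N m; "finger_gap": finger opening in m.
Only numpy, scipy, OpenCV 4.12 (cv2) and the standard library are available. Lean on these libraries where they do the work, as an engineer would, in place of code of your own. Each camera call takes 0.05 s, during which the arm holds its last target.

## Working session

There is one attempt and no reset: what is moved stays moved. The work goes in short steps, Python scripts to look and compute and a tool call to move; the robot and the scene stay as the last step left them, time stands still between calls to the robot, and variables do not carry over. Pictures are saved under pics/ and viewed, and the job is handed in when it is done.

Besides the shell and the picture viewer there is one more tool, called as name([rows], argument=value, ...), one row to a line, values as JSON. move_arm: Moves the arm, as the interface text tells. Its arguments: {"type":"object","properties":{"commands":{"type":"array","items":{"type":"array"}},"newtons":{"type":"number"}},"required":["commands"]}

```bash
mkdir -p pics; python3 - <<'E'
from workcell import env, eyes, job
import cv2,pickle
d={}
for n in("top","side"):
    c=eyes.read_camera(n);d[n]=c
    cv2.imwrite(f"pics/{n}0.png",cv2.resize(c["frame"][:,:,::-1],(800,600),interpolation=cv2.INTER_CUBIC))
    print(n,c["mtx"].round(1).tolist(),c["camera_from_world"].round(3).tolist())
pickle.dump(d,open("c0.pkl","wb"))
print(env.get_state(),env.tcp_to_tips)
E
```

```text
top [[472.8, 0.0, 258.9], [0.0, 472.8, 190.6], [0.0, 0.0, 1.0]] [[0.033, -0.999, 0.006, -0.006], [-0.976, -0.033, -0.214, 0.604], [0.214, 0.001, -0.977, 1.498], [0.0, 0.0, 0.0, 1.0]]
side [[423.4, 0.0, 256.3], [0.0, 423.4, 200.1], [0.0, 0.0, 1.0]] [[0.735, -0.677, -0.014, -0.397], [-0.359, -0.371, -0.857, 0.311], [0.575, 0.635, -0.516, 1.175], [0.0, 0.0, 0.0, 1.0]]
{'clock': 0.1, 'joint_pos': array([ 1.17939907e+00,  3.13949034e-01,  4.50891246e-02,  1.30361151e+00,
       -2.81453806e-05,  1.43120830e+00]), 'qvel': array([-0.00047141, -0.0020334 ,  0.00275826, -0.00069127,  0.00174944,
       -0.00047158]), 'tau': array([ 1.81105195e-03, -4.81727600e+01,  2.99243850e+01,  1.27681618e-02,
       -2.05829733e-04,  1.98505182e-05]), 'tcp_pos': array([0.14310921, 0.55646097, 0.2494831 ]), 'orientation': array([-2.06179622e-04,  1.25572183e-01,  9.92084132e-01, -8.11893693e-04]), 'wrist_force': array([ 0.46495422, -0.34145429, -0.92302477]), 'ft_torque': array([0.00493569, 0.04622179, 0.05576297]), 'finger_gap': 0.08555809737932438} 0.019
```

View pics/top0.png

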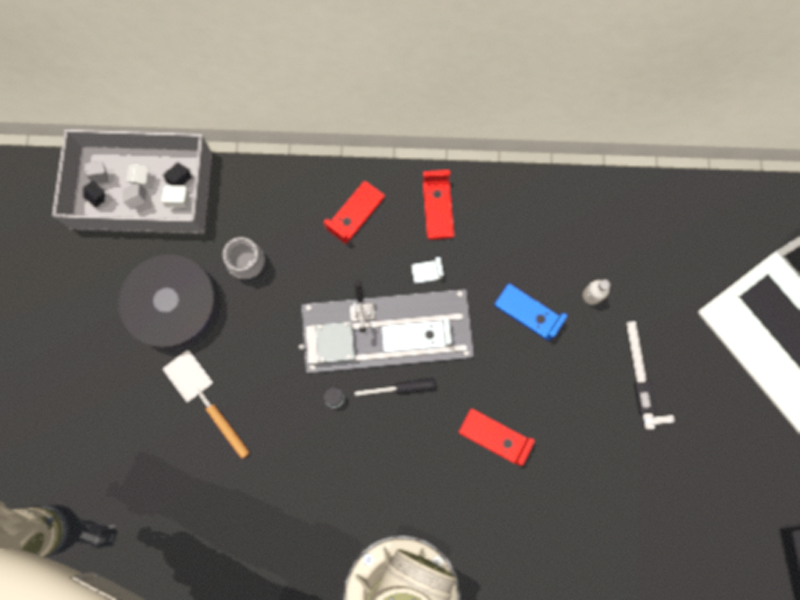

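View pics/side0.png

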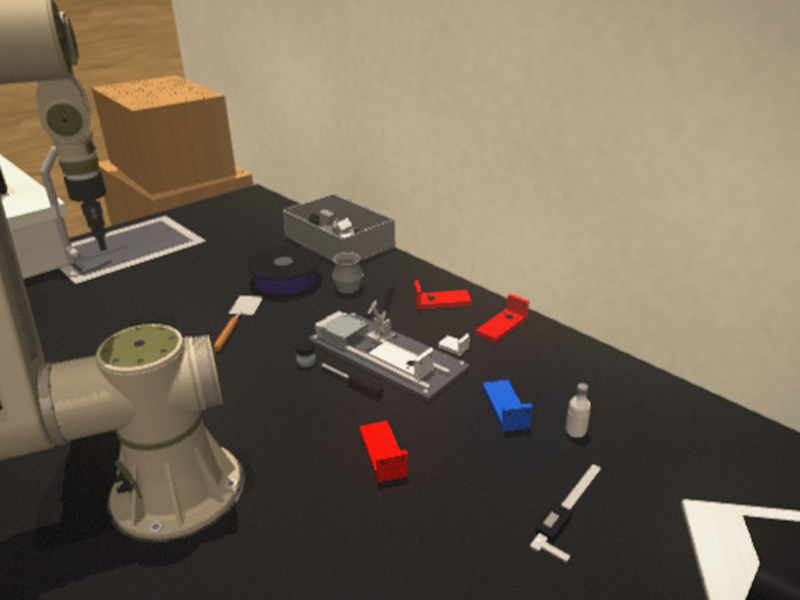

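The bare-aluminium bracket lies in the jig at about (418,335) in the top view. The red ones at (355,210), (437,205) and (497,437) and the blue one at (530,312) are decoys, and the small white angle at (428,270) is a bystander. I'll confirm this in an enlarged crop.

```bash
python3 - <<'E'
import cv2,pickle
d=pickle.load(open("c0.pkl","rb"))
t=d["top"]["frame"][:,:,::-1]; s=d["side"]["frame"][:,:,::-1]
# top crop cols 185-310 rows 175-260 x6.4
cv2.imwrite("pics/topc.png",cv2.resize(t[180:265,185:310],(750,510),interpolation=cv2.INTER_CUBIC))
cv2.imwrite("pics/sidec.png",cv2.resize(s[180:260,185:310],(750,480),interpolation=cv2.INTER_CUBIC))
E
```

```text
(no output)
```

View pics/topc.png

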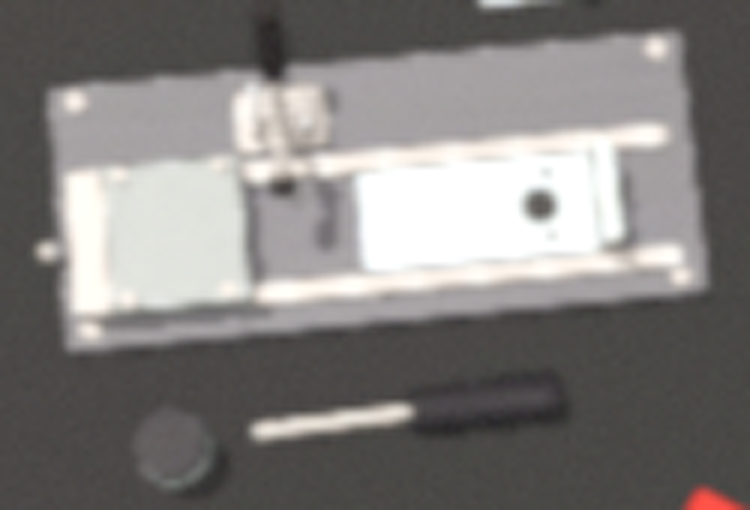

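View pics/sidec.png

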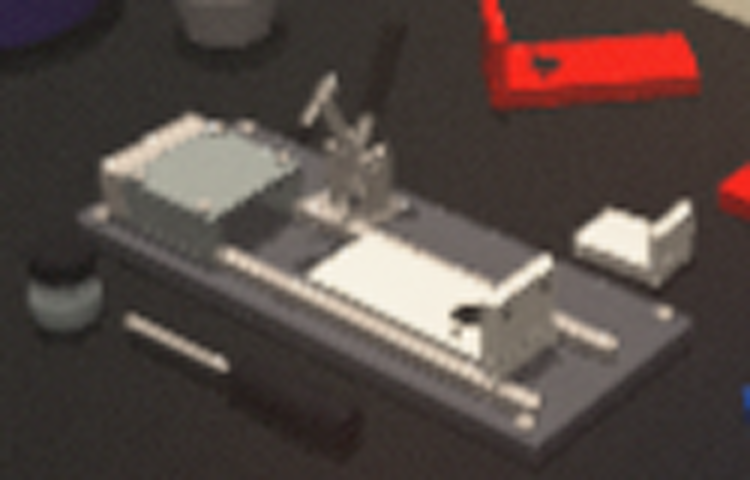

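```bash
cat > h.py <<'E'
import pickle,numpy as np
from scipy.optimize import least_squares
d=pickle.load(open("c0.pkl","rb"))
def proj(n,P):
    c=d[n];P=np.atleast_2d(P);q=(c["camera_from_world"]@np.c_[P,np.ones(len(P))].T)[:3]
    u=c["mtx"]@q;return (u[:2]/u[2]).T
def j2w(p,P):
    P=np.atleast_2d(P).astype(float);c,s=np.cos(p[2]),np.sin(p[2])
    return np.c_[p[0]+c*P[:,0]-s*P[:,1],p[1]+s*P[:,0]+c*P[:,1],P[:,2]]
def px(n,q):
    o=(185,180);return np.array(q,float)/6+o-0.4
E
python3 - <<'E'
from h import *
m=.001
O=[("top",(95,165,15),(48,92)),("top",(95,-195,15),(683,33)),("top",(-55,-195,15),(708,285)),("top",(-55,165,15),(68,347)),
("side",(95,-195,15),(690,320)),("side",(-55,-195,15),(540,440)),("side",(-55,165,15),(80,215)),
("top",(34.5,-180,25),(665,131)),("top",(-34.5,-180,25),(683,255)),]
f=lambda p:np.concatenate([(proj(n,j2w(p,np.array(P)*m))[0]-px(n,q)) for n,P,q in O])
r=least_squares(f,[.5,0,0]);print(r.x,(r.fun.reshape(-1,2)*6).round(1).tolist())
for k in("top","side"):
    O2=[o for o in O if o[0]==k];g=lambda p:np.concatenate([(proj(n,j2w(p,np.array(P)*m))[0]-px(n,q)) for n,P,q in O2])
    print(k,least_squares(g,[.5,0,0]).x)
p=r.x
# bracket y: predict pixels for several y
for yb in(-100,-95,-90,-85,-80,-75,-70,-65,-60):
    B=np.array([(28,yb+70,31),(-28,yb+70,31),(28,yb-70,70),(-28,yb-70,70)])*m
    W=j2w(p,B);print(yb,*[((proj(n,W)-[185,180]+.4)*6).round().astype(int).tolist() for n in("top","side")])
print("handle tip",j2w(p,np.array([(101,35,126),(62,35,50),(0,-180,15)])*m),((proj("top",j2w(p,np.array([(101,35,126)])*m))-[185,180]+.4)*6),((proj("side",j2w(p,np.array([(101,35,126)])*m))-[185,180]+.4)*6))
E
```

```text
[0.5215039  0.06325477 0.12849372] [[1.5, -4.3], [-3.6, -3.5], [1.7, 4.4], [-0.7, 3.3], [7.9, -2.7], [-2.5, 3.9], [-4.6, -0.8], [1.6, 1.2], [-2.5, -1.9]]
top [0.52141203 0.06305774 0.12916118]
side [0.52218763 0.06410588 0.12633208]
-100 [[402, 166], [412, 265], [657, 130], [668, 231]] [[404, 245], [340, 287], [595, 274], [532, 320]]
-95 [[393, 167], [403, 266], [647, 131], [659, 232]] [[397, 242], [334, 284], [588, 271], [525, 317]]
-90 [[384, 168], [394, 267], [638, 131], [650, 232]] [[391, 239], [327, 281], [580, 268], [518, 314]]
-85 [[375, 169], [385, 268], [629, 132], [641, 233]] [[384, 236], [321, 278], [573, 265], [511, 310]]
-80 [[367, 170], [376, 269], [620, 133], [631, 234]] [[378, 233], [315, 274], [566, 262], [503, 307]]
-75 [[358, 171], [367, 270], [611, 134], [622, 235]] [[372, 230], [308, 271], [559, 258], [496, 304]]
-70 [[349, 171], [358, 270], [602, 135], [613, 236]] [[365, 227], [302, 268], [552, 255], [489, 300]]
-65 [[340, 172], [349, 271], [593, 136], [604, 237]] [[359, 224], [296, 265], [545, 252], [482, 297]]
-60 [[331, 173], [340, 272], [584, 137], [595, 238]] [[353, 221], [289, 262], [538, 249], [475, 294]]
handle tip [[ 0.61718634  0.11090841  0.126     ]
 [ 0.57850785  0.10591094  0.05      ]
 [ 0.54456917 -0.11526132  0.015     ]] [[266.00201296  11.02211246]] [[397.08978048  23.80344959]]
```

The crop shows the silver bracket in the channel with its flange at (605,190) at the rear and the hood at the +y end. The jig pose is (0.5215, 0.0633), yaw 0.1285, and the bracket is at jig y of about -74 mm. The reprojected handle tip matches both views. Next I'll move above and behind the flange with the jaws shut and turned along the jig's x.

move_arm([
  [[0.5,-0.845,0],[0,0,-0.426],-1],
  [[0.5,-0.845,0],[0,0,-0.426],-1],
  [[0.5,-0.845,0],[0,0,-0.426],-1],
  [[0.5,-0.845,0],[0,0,-0.426],-1],
  [[0.5,-0.845,0],[0,0,-0.426],-1],
])

```text
clock: 0.6
tcp_pos: [0.2435, 0.3863, 0.2499]
orientation: [-0.0, 0.272, 0.962, -0.0]
wrist_force: [0.5, 0.3, -0.6]
finger_gap: 0.0126
```

move_arm([
  [[0.5,-0.845,0],[0,0,-0.426],-1],
  [[0.5,-0.845,0],[0,0,-0.426],-1],
  [[0.5,-0.845,0],[0,0,-0.426],-1],
  [[0.5,-0.845,0],[0,0,-0.426],-1],
  [[0.5,-0.845,0],[0,0,-0.426],-1],
])

```text
clock: 1.1
tcp_pos: [0.3435, 0.2174, 0.2502]
orientation: [-0.0, 0.412, 0.911, -0.0]
wrist_force: [0.1, 0.9, -0.5]
finger_gap: -0.0002
```

move_arm([
  [[0.5,-0.845,0],[0,0,-0.426],-1],
  [[0.5,-0.845,0],[0,0,-0.426],-1],
  [[0.5,-0.845,0],[0,0,-0.426],-1],
  [[0.5,-0.845,0],[0,0,-0.426],-1],
  [[0.5,-0.845,0],[0,0,-0.426],-1],
])

```text
clock: 1.6
tcp_pos: [0.4436, 0.0483, 0.2501]
orientation: [-0.0, 0.542, 0.84, 0.0]
wrist_force: [1.0, 0.4, 0.0]
finger_gap: 0.0002
```

move_arm([
  [[0.5,-0.845,0],[0,0,-0.426],-1],
  [[0.5,-0.845,0],[0,0,-0.426],-1],
  [[0.5,-0.845,0],[0,0,-0.426],-1],
  [[0.5,-0.845,0],[0,0,-0.426],-1],
  [[0.5,-0.845,0],[0,0,-0.426],-1],
])

```text
clock: 2.1
tcp_pos: [0.5436, -0.1206, 0.2498]
orientation: [-0.0, 0.661, 0.75, -0.0]
wrist_force: [-0.2, -0.7, 0.9]
finger_gap: -0.0001
```

move_arm([
  [[0,0,0],[0.99,0.13,0],-1],
  [[0,0,0],[0,0,0],-1],
  [[0,0,0],[0,0,0],-1],
])

```text
clock: 2.4
tcp_pos: [0.5429, -0.1198, 0.2493]
orientation: [-0.053, 0.659, 0.749, 0.045]
wrist_force: [-0.9, 0.1, -0.6]
finger_gap: 0.0001
```

move_arm([
  [[0.05,0,-1],[0,0,0],-1],
  [[0,0,-1],[0,0,0],-1],
  [[0,0,-1],[0,0,0],-1],
  [[0,0,-1],[0,0,0],-1],
  [[0,0,-0.5],[0,0,0],-1],
])

```text
clock: 2.9
tcp_pos: [0.5429, -0.1165, 0.0675]
orientation: [-0.054, 0.657, 0.75, 0.045]
wrist_force: [0.6, -0.0, -0.7]
finger_gap: 0.0001
```

move_arm([
  [[0,0,-0.5],[0,0,0],-1],
  [[0,0,0],[0,0,0],-1],
  [[0,0,0],[0,0,0],-1],
])

```text
clock: 3.2
tcp_pos: [0.545, -0.1179, 0.051]
orientation: [-0.052, 0.658, 0.75, 0.046]
wrist_force: [0.6, -0.8, -0.3]
finger_gap: 0.0001
```

```bash
cat > look.py <<'E'
import sys,cv2
from workcell import env,eyes
k=sys.argv[1]
t=eyes.read_camera("top")["frame"][:,:,::-1];s=eyes.read_camera("side")["frame"][:,:,::-1]
import numpy as np
a=cv2.resize(t[165:265,185:310],(500,400),interpolation=cv2.INTER_CUBIC)
b=cv2.resize(s[170:270,185:310],(500,400),interpolation=cv2.INTER_CUBIC)
im=np.hstack([a,b]);cv2.imwrite(f"pics/{k}.png",cv2.resize(im,(800,320)))
S=env.get_state();print(S["clock"],S["tcp_pos"].round(4),S["wrist_force"].round(2))
E
python3 look.py a1
```

```text
3.3 [ 0.5462 -0.1188  0.052 ] [0.08 0.14 1.3 ]
```

View pics/a1.png

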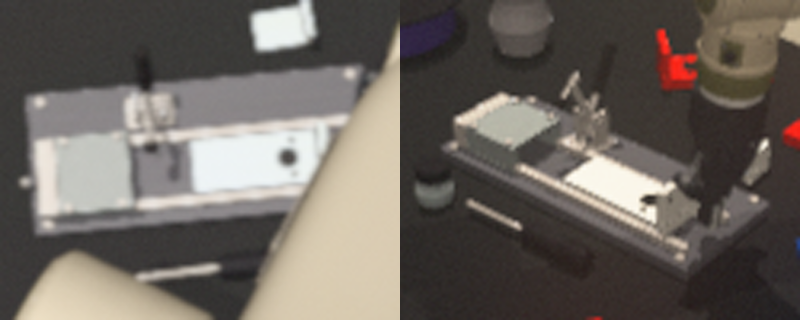

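move_arm([
  [[-0.013,0.1,0],[0,0,0],-1],
  [[-0.013,0.1,0],[0,0,0],-1],
  [[-0.013,0.1,0],[0,0,0],-1],
  [[-0.013,0.1,0],[0,0,0],-1],
  [[-0.013,0.1,0],[0,0,0],-1],
])

```text
clock: 3.8
tcp_pos: [0.5426, -0.0987, 0.0504]
orientation: [-0.052, 0.658, 0.75, 0.046]
wrist_force: [-0.3, -0.1, 0.3]
finger_gap: -0.0
```

move_arm([
  [[-0.0064,0.05,0],[0,0,0],-1],
  [[-0.0064,0.05,0],[0,0,0],-1],
  [[-0.0064,0.05,0],[0,0,0],-1],
  [[-0.0064,0.05,0],[0,0,0],-1],
  [[-0.0064,0.05,0],[0,0,0],-1],
])

```text
clock: 4.3
tcp_pos: [0.5416, -0.0894, 0.0503]
orientation: [-0.052, 0.658, 0.749, 0.046]
wrist_force: [0.3, -1.8, -1.2]
finger_gap: 0.0001
```

move_arm([
  [[-0.0064,0.05,0],[0,0,0],-1],
  [[-0.0064,0.05,0],[0,0,0],-1],
  [[-0.0064,0.05,0],[0,0,0],-1],
  [[-0.0064,0.05,0],[0,0,0],-1],
  [[-0.0064,0.05,0],[0,0,0],-1],
])

```text
clock: 4.8
tcp_pos: [0.5401, -0.0789, 0.0503]
orientation: [-0.052, 0.658, 0.75, 0.046]
wrist_force: [0.3, -1.9, -1.0]
finger_gap: 0.0001
```

move_arm([
  [[-0.0096,0.0744,0],[0,0,0],-1],
  [[-0.0096,0.0744,0],[0,0,0],-1],
  [[-0.0096,0.0744,0],[0,0,0],-1],
  [[-0.0096,0.0744,0],[0,0,0],-1],
  [[-0.0096,0.0744,0],[0,0,0],-1],
])

```text
clock: 5.3
tcp_pos: [0.5381, -0.0639, 0.0503]
orientation: [-0.052, 0.658, 0.75, 0.046]
wrist_force: [0.9, -1.3, -0.1]
finger_gap: -0.0
```

move_arm([
  [[-0.0096,0.0744,0],[0,0,0],-1],
  [[-0.0096,0.0744,0],[0,0,0],-1],
  [[-0.0096,0.0744,0],[0,0,0],-1],
  [[-0.0096,0.0744,0],[0,0,0],-1],
  [[-0.0096,0.0744,0],[0,0,0],-1],
])

```text
clock: 5.8
tcp_pos: [0.5362, -0.0491, 0.0503]
orientation: [-0.052, 0.658, 0.75, 0.046]
wrist_force: [0.8, -1.4, -0.3]
finger_gap: 0.0002
```

move_arm([
  [[-0.0096,0.0744,0],[0,0,0],-1],
  [[-0.0096,0.0744,0],[0,0,0],-1],
  [[-0.0096,0.0744,0],[0,0,0],-1],
  [[-0.0096,0.0744,0],[0,0,0],-1],
  [[0,0,0],[0,0,0],-1],
])

```text
clock: 6.3
tcp_pos: [0.5346, -0.0368, 0.0504]
orientation: [-0.053, 0.658, 0.75, 0.046]
wrist_force: [-0.0, 0.2, 0.8]
finger_gap: 0.0002
```

```bash
python3 look.py a2
```

```text
6.4 [ 0.5346 -0.037   0.0504] [ 0.09 -0.18 -0.79]
```

View pics/a2.png

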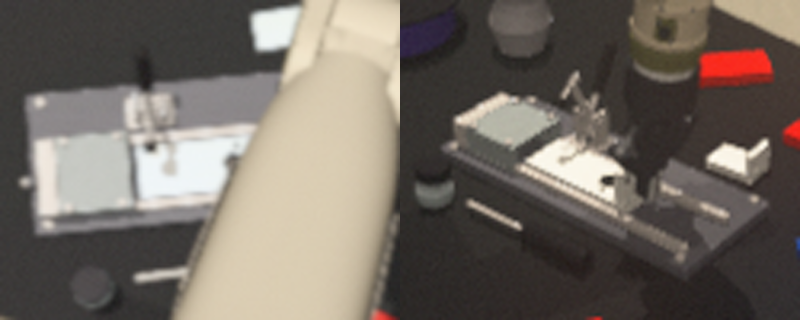

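move_arm([
  [[-0.0064,0.05,0],[0,0,0],-1],
  [[-0.0064,0.05,0],[0,0,0],-1],
  [[-0.0064,0.05,0],[0,0,0],-1],
  [[-0.0064,0.05,0],[0,0,0],-1],
  [[-0.0032,0.025,0],[0,0,0],-1],
])

```text
clock: 6.9
tcp_pos: [0.5336, -0.0283, 0.0504]
orientation: [-0.052, 0.658, 0.75, 0.046]
wrist_force: [0.8, -1.8, 0.2]
finger_gap: 0.0001
```

move_arm([
  [[-0.0032,0.025,0],[0,0,0],-1],
  [[-0.0032,0.025,0],[0,0,0],-1],
  [[-0.0032,0.025,0],[0,0,0],-1],
])

```text
clock: 7.2
tcp_pos: [0.5333, -0.0254, 0.0504]
orientation: [-0.052, 0.658, 0.75, 0.046]
wrist_force: [0.6, -2.2, -0.1]
finger_gap: 0.0002
```

move_arm([
  [[-0.0032,0.025,0],[0,0,0],-1],
  [[-0.0032,0.025,0],[0,0,0],-1],
  [[-0.0032,0.025,0],[0,0,0],-1],
])

```text
clock: 7.5
tcp_pos: [0.5329, -0.0224, 0.0504]
orientation: [-0.052, 0.658, 0.749, 0.046]
wrist_force: [0.9, -2.3, 0.8]
finger_gap: 0.0001
```

move_arm([
  [[-0.0032,0.025,0],[0,0,0],-1],
  [[-0.0032,0.025,0],[0,0,0],-1],
])

```text
clock: 7.7
tcp_pos: [0.5326, -0.0204, 0.0504]
orientation: [-0.052, 0.658, 0.75, 0.046]
wrist_force: [0.6, -2.6, 0.1]
finger_gap: 0.0001
```

move_arm([
  [[-0.0032,0.025,0],[0,0,0],-1],
  [[-0.0032,0.025,0],[0,0,0],-1],
])

```text
clock: 7.9
tcp_pos: [0.5323, -0.0184, 0.0503]
orientation: [-0.052, 0.658, 0.75, 0.046]
wrist_force: [-0.6, -3.0, 0.2]
finger_gap: -0.0002
```

move_arm([
  [[-0.0032,0.025,0],[0,0,0],-1],
  [[-0.0032,0.025,0],[0,0,0],-1],
])

```text
clock: 8.1
tcp_pos: [0.5321, -0.0164, 0.0504]
orientation: [-0.052, 0.658, 0.75, 0.046]
wrist_force: [1.0, -2.8, 0.7]
finger_gap: 0.0002
```

move_arm([
  [[-0.0032,0.025,0],[0,0,0],-1],
  [[-0.0032,0.025,0],[0,0,0],-1],
])

```text
clock: 8.3
tcp_pos: [0.5318, -0.0144, 0.0503]
orientation: [-0.052, 0.658, 0.75, 0.046]
wrist_force: [-0.4, -2.9, 0.5]
finger_gap: 0.0
```

move_arm([
  [[-0.0032,0.025,0],[0,0,0],-1],
  [[-0.0032,0.025,0],[0,0,0],-1],
])

```text
clock: 8.5
tcp_pos: [0.5315, -0.0124, 0.0503]
orientation: [-0.052, 0.658, 0.75, 0.046]
wrist_force: [0.5, -2.6, -0.2]
finger_gap: 0.0
```

move_arm([
  [[-0.0032,0.025,0],[0,0,0],-1],
  [[-0.0032,0.025,0],[0,0,0],-1],
])

```text
clock: 8.7
tcp_pos: [0.5313, -0.0104, 0.0503]
orientation: [-0.052, 0.658, 0.75, 0.046]
wrist_force: [-0.1, -3.6, 1.7]
finger_gap: -0.0001
```

move_arm([
  [[-0.0032,0.025,0],[0,0,0],-1],
  [[-0.0032,0.025,0],[0,0,0],-1],
])

```text
clock: 8.9
tcp_pos: [0.531, -0.0084, 0.0504]
orientation: [-0.052, 0.658, 0.75, 0.046]
wrist_force: [-0.5, -2.1, 1.8]
finger_gap: 0.0004
```

move_arm([
  [[-0.0032,0.025,0],[0,0,0],-1],
  [[-0.0032,0.025,0],[0,0,0],-1],
])

```text
clock: 9.1
tcp_pos: [0.5308, -0.0064, 0.0503]
orientation: [-0.052, 0.658, 0.75, 0.046]
wrist_force: [0.7, -2.5, 1.3]
finger_gap: 0.0002
```

move_arm([
  [[-0.0032,0.025,0],[0,0,0],-1],
  [[-0.0032,0.025,0],[0,0,0],-1],
])

```text
clock: 9.3
tcp_pos: [0.5305, -0.0043, 0.0503]
orientation: [-0.052, 0.658, 0.75, 0.046]
wrist_force: [0.6, -2.8, 2.1]
finger_gap: 0.0004
```

move_arm([
  [[-0.0032,0.025,0],[0,0,0],-1],
  [[-0.0032,0.025,0],[0,0,0],-1],
])

```text
clock: 9.5
tcp_pos: [0.5303, -0.0024, 0.0503]
orientation: [-0.052, 0.658, 0.75, 0.046]
wrist_force: [0.1, -2.9, 0.9]
finger_gap: -0.0003
```

move_arm([
  [[-0.0032,0.025,0],[0,0,0],-1],
  [[-0.0032,0.025,0],[0,0,0],-1],
])

```text
clock: 9.7
tcp_pos: [0.53, -0.0004, 0.0503]
orientation: [-0.052, 0.658, 0.75, 0.046]
wrist_force: [1.0, -3.1, 0.5]
finger_gap: -0.0002
```

move_arm([
  [[-0.0032,0.025,0],[0,0,0],-1],
  [[-0.0032,0.025,0],[0,0,0],-1],
])

```text
clock: 9.9
tcp_pos: [0.5297, 0.0016, 0.0503]
orientation: [-0.052, 0.658, 0.75, 0.046]
wrist_force: [-0.0, -3.1, 0.9]
finger_gap: 0.0002
```

move_arm([
  [[-0.0032,0.025,0],[0,0,0],-1],
  [[-0.0032,0.025,0],[0,0,0],-1],
])

```text
clock: 10.1
tcp_pos: [0.5295, 0.0037, 0.0503]
orientation: [-0.052, 0.658, 0.75, 0.046]
wrist_force: [-0.2, -3.0, 0.5]
finger_gap: -0.0003
```

move_arm([
  [[-0.0032,0.025,0],[0,0,0],-1],
  [[-0.0032,0.025,0],[0,0,0],-1],
])

```text
clock: 10.3
tcp_pos: [0.5292, 0.0056, 0.0503]
orientation: [-0.052, 0.658, 0.75, 0.046]
wrist_force: [0.4, -3.2, 2.2]
finger_gap: 0.0003
```

move_arm([
  [[-0.0032,0.025,0],[0,0,0],-1],
  [[-0.0032,0.025,0],[0,0,0],-1],
])

```text
clock: 10.5
tcp_pos: [0.529, 0.0077, 0.0503]
orientation: [-0.052, 0.658, 0.75, 0.046]
wrist_force: [1.2, -3.3, 1.5]
finger_gap: -0.0001
```

move_arm([
  [[-0.0032,0.025,0],[0,0,0],-1],
  [[-0.0032,0.025,0],[0,0,0],-1],
])

```text
clock: 10.7
tcp_pos: [0.5288, 0.0093, 0.0503]
orientation: [-0.052, 0.658, 0.749, 0.046]
wrist_force: [0.4, -5.1, 1.3]
finger_gap: 0.0002
```

```bash
python3 look.py a3
```

```text
10.8 [0.5288 0.0094 0.0503] [ 0.78 -4.08  1.46]
```

View pics/a3.png

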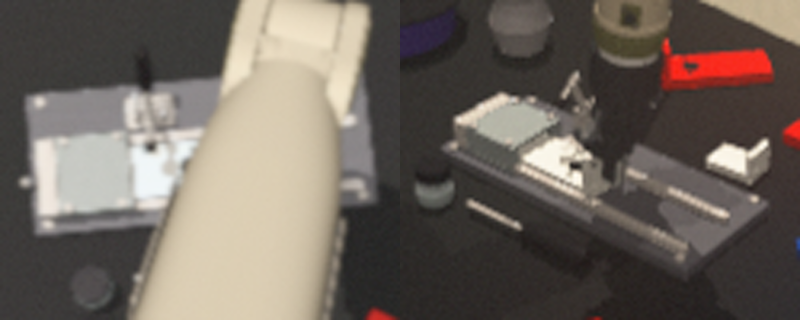

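The bracket has reached the nose: force is rising and the front end is about 98 mm along the jig's y. I'll go on in 0.5–1 mm steps.

move_arm([
  [[-0.0032,0.025,0],[0,0,0],-1],
])

```text
clock: 10.9
tcp_pos: [0.5288, 0.0101, 0.0503]
orientation: [-0.052, 0.658, 0.749, 0.046]
wrist_force: [0.7, -5.3, 1.1]
finger_gap: -0.0003
```

move_arm([
  [[-0.0032,0.025,0],[0,0,0],-1],
])

```text
clock: 11.0
tcp_pos: [0.5288, 0.0108, 0.0504]
orientation: [-0.052, 0.659, 0.749, 0.045]
wrist_force: [-0.6, -6.8, 1.3]
finger_gap: 0.0002
```

move_arm([
  [[-0.0016,0.0125,0],[0,0,0],-1],
  [[0,0,0],[0,0,0],-1],
])

```text
clock: 11.2
tcp_pos: [0.5287, 0.0112, 0.0504]
orientation: [-0.052, 0.659, 0.749, 0.045]
wrist_force: [0.8, -6.4, 0.9]
finger_gap: 0.0001
```

move_arm([
  [[-0.0032,0.025,0],[0,0,0],-1],
  [[0,0,0],[0,0,0],-1],
])

```text
clock: 11.4
tcp_pos: [0.5287, 0.012, 0.0504]
orientation: [-0.051, 0.659, 0.749, 0.045]
wrist_force: [0.9, -6.6, 1.0]
finger_gap: -0.0003
```

move_arm([
  [[-0.0032,0.025,0],[0,0,0],-1],
  [[0,0,0],[0,0,0],-1],
])

```text
clock: 11.6
tcp_pos: [0.5287, 0.0127, 0.0504]
orientation: [-0.051, 0.659, 0.749, 0.045]
wrist_force: [-0.3, -8.0, 0.0]
finger_gap: -0.0001
```

move_arm([
  [[-0.0016,0.0125,0],[0,0,0],-1],
  [[0,0,0],[0,0,0],-1],
])

```text
clock: 11.8
tcp_pos: [0.5286, 0.013, 0.0504]
orientation: [-0.051, 0.659, 0.749, 0.045]
wrist_force: [1.1, -8.8, 1.4]
finger_gap: 0.0002
```

move_arm([
  [[-0.0016,0.0125,0],[0,0,0],-1],
  [[0,0,0],[0,0,0],-1],
  [[0,0,0],[0,0,0],-1],
])

```text
clock: 12.1
tcp_pos: [0.5287, 0.0133, 0.0504]
orientation: [-0.051, 0.659, 0.749, 0.045]
wrist_force: [0.4, -9.8, 1.3]
finger_gap: -0.0002
```

move_arm([
  [[0,0,0],[0,0,0],-1],
  [[0,0,0],[0,0,0],-1],
])

```text
clock: 12.3
tcp_pos: [0.5287, 0.0133, 0.0504]
orientation: [-0.051, 0.659, 0.749, 0.045]
wrist_force: [0.8, -9.7, 0.8]
finger_gap: -0.0003
```

move_arm([
  [[0,0,0],[0,0,0],-1],
])

```text
clock: 12.4
tcp_pos: [0.5287, 0.0133, 0.0504]
orientation: [-0.051, 0.659, 0.749, 0.045]
wrist_force: [1.3, -8.6, 0.1]
finger_gap: -0.0001
```

move_arm([
  [[0.0032,-0.025,0],[0,0,0],-1],
  [[0.0032,-0.025,0],[0,0,0],-1],
  [[0.0032,-0.025,0],[0,0,0],-1],
  [[0.0032,-0.025,0],[0,0,0],-1],
  [[0.0032,-0.025,0],[0,0,0],-1],
])

```text
clock: 12.9
tcp_pos: [0.5285, 0.0105, 0.0503]
orientation: [-0.053, 0.658, 0.75, 0.046]
wrist_force: [-0.2, -1.6, 1.5]
finger_gap: 0.0003
```

move_arm([
  [[0.0064,-0.05,0],[0,0,0],-1],
  [[0.0064,-0.05,0],[0,0,0],-1],
  [[0.013,-0.1,0],[0,0,0],-1],
  [[0.05,-0.4,0],[0,0,0],-1],
  [[0.05,-0.4,0],[0,0,0],-1],
])

```text
clock: 13.4
tcp_pos: [0.5338, -0.0309, 0.0503]
orientation: [-0.052, 0.658, 0.75, 0.046]
wrist_force: [-0.2, -0.2, -0.2]
finger_gap: 0.0
```

move_arm([
  [[0,0,1],[0,0,0],-1],
  [[0,0,1],[0,0,0],-1],
  [[0,0,1],[0,0,0],-1],
  [[0,0,0.75],[0,0,0],-1],
  [[0,0,0],[0,0,0],-1],
])

```text
clock: 13.9
tcp_pos: [0.5365, -0.032, 0.2052]
orientation: [-0.048, 0.659, 0.749, 0.048]
wrist_force: [-0.7, -0.3, -0.4]
finger_gap: -0.0005
```

```bash
python3 look.py a4
```

```text
14.0 [ 0.5343 -0.0313  0.2009] [-0.8  -0.2  -0.57]
```

View pics/a4.png

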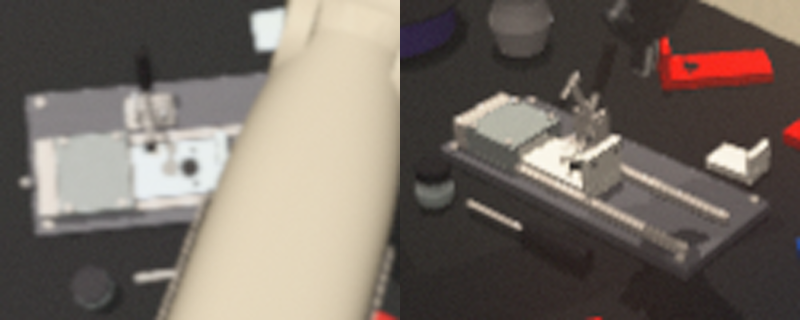

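move_arm([
  [[0.6,0.73,0],[-0.2,-0.026,0],-1],
  [[0.6,0.73,0],[-0.2,-0.026,0],-1],
  [[0.6,0.73,0],[-0.2,-0.026,0],-1],
  [[0.6,0.73,0],[-0.2,-0.026,0],-1],
  [[0.6,0.73,0],[-0.2,-0.026,0],-1],
], newtons=60)

```text
clock: 14.5
tcp_pos: [0.6538, 0.1165, 0.198]
orientation: [-0.0, 0.66, 0.751, -0.002]
wrist_force: [0.3, -1.1, 0.2]
finger_gap: -0.0003
```

move_arm([
  [[0,0,0],[0,0,0],-1],
  [[0,0,0],[0,0,0],-1],
])

```text
clock: 14.7
tcp_pos: [0.653, 0.1164, 0.1975]
orientation: [-0.001, 0.659, 0.752, -0.002]
wrist_force: [0.8, -0.8, 0.1]
finger_gap: 0.0003
```

```bash
python3 look.py a5; python3 - <<'E'
from workcell import env
print(env.get_state()["orientation"])
E
```

```text
14.8 [0.6527 0.115  0.1988] [ 0.28 -0.17 -0.83]
[-5.45010200e-04  6.60246351e-01  7.51047177e-01 -1.61135189e-03]
```

View pics/a5.png

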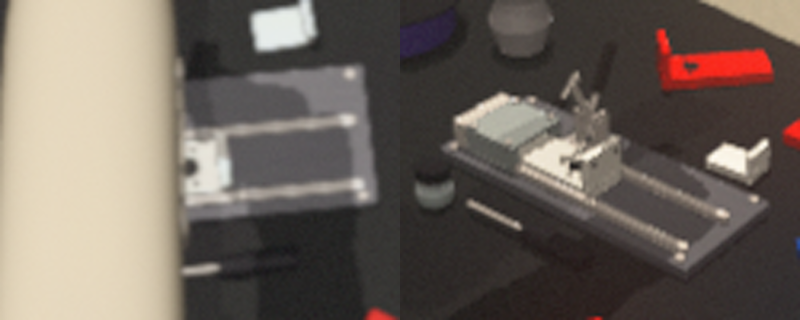

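move_arm([
  [[0.08,0,-0.5],[0,0,0],-1],
  [[0,0,-0.5],[0,0,0],-1],
  [[0,0,-0.5],[0,0,0],-1],
  [[0,0,-0.3],[0,0,0],-1],
  [[0,0,0],[0,0,0],-1],
])

```text
clock: 15.3
tcp_pos: [0.6551, 0.1147, 0.1263]
orientation: [-0.001, 0.661, 0.751, -0.002]
wrist_force: [0.4, 0.1, -0.3]
finger_gap: 0.0002
```

move_arm([
  [[0,0,0],[0,0,0],-1],
])

```text
clock: 15.4
tcp_pos: [0.6568, 0.1153, 0.1288]
orientation: [0.001, 0.66, 0.751, -0.0]
wrist_force: [-0.1, -0.2, 0.5]
finger_gap: 0.0002
```

```bash
python3 look.py a6
```

```text
15.5 [0.6576 0.1158 0.1298] [-0.07  0.01 -0.03]
```

View pics/a6.png

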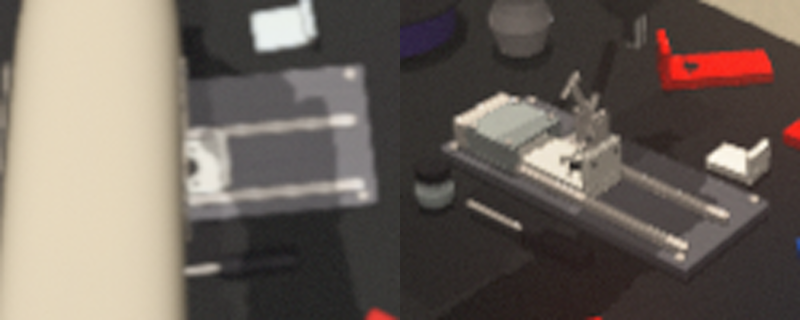

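move_arm([
  [[-0.1,-0.013,-0.04],[0,0,0],-1],
  [[-0.1,-0.013,-0.04],[0,0,0],-1],
  [[-0.1,-0.013,0],[0,0,0],-1],
  [[-0.05,-0.0064,0],[0,0,0],-1],
])

```text
clock: 15.9
tcp_pos: [0.6422, 0.1143, 0.1253]
orientation: [0.0, 0.66, 0.751, -0.001]
wrist_force: [1.1, -1.0, -0.0]
finger_gap: 0.0
```

move_arm([
  [[-0.05,-0.0064,0],[0,0,0],-1],
  [[-0.05,-0.0064,0],[0,0,0],-1],
])

```text
clock: 16.1
tcp_pos: [0.6388, 0.1138, 0.1252]
orientation: [0.001, 0.66, 0.751, -0.0]
wrist_force: [0.5, -0.2, 0.2]
finger_gap: -0.0
```

move_arm([
  [[-0.025,-0.0032,0],[0,0,0],-1],
  [[-0.025,-0.0032,0],[0,0,0],-1],
])

```text
clock: 16.3
tcp_pos: [0.6369, 0.1135, 0.1252]
orientation: [0.001, 0.66, 0.751, -0.0]
wrist_force: [0.4, -0.7, -0.0]
finger_gap: 0.0
```

move_arm([
  [[-0.025,-0.0032,0],[0,0,0],-1],
  [[-0.025,-0.0032,0],[0,0,0],-1],
])

```text
clock: 16.5
tcp_pos: [0.6359, 0.1133, 0.1253]
orientation: [0.001, 0.66, 0.751, 0.0]
wrist_force: [5.1, 1.1, -2.1]
finger_gap: -0.0001
```

move_arm([
  [[-0.025,-0.0032,0],[0,0,0],-1],
])

```text
clock: 16.6
tcp_pos: [0.6356, 0.1133, 0.1255]
orientation: [0.002, 0.66, 0.751, 0.001]
wrist_force: [6.6, 0.3, -2.4]
finger_gap: -0.0001
```

move_arm([
  [[-0.025,-0.0032,0],[0,0,0],-1],
])

```text
clock: 16.7
tcp_pos: [0.6351, 0.1132, 0.1257]
orientation: [0.002, 0.66, 0.751, 0.001]
wrist_force: [5.9, 1.7, -1.4]
finger_gap: 0.0001
```

move_arm([
  [[-0.025,-0.0032,0],[0,0,0],-1],
])

```text
clock: 16.8
tcp_pos: [0.6345, 0.1131, 0.126]
orientation: [0.002, 0.66, 0.751, 0.002]
wrist_force: [7.6, 0.8, -0.3]
finger_gap: 0.0001
```

move_arm([
  [[-0.025,-0.0032,0],[0,0,0],-1],
])

```text
clock: 16.9
tcp_pos: [0.6338, 0.113, 0.1264]
orientation: [0.003, 0.66, 0.751, 0.002]
wrist_force: [7.4, 1.6, 1.1]
finger_gap: -0.0002
```

move_arm([
  [[-0.025,-0.0032,0],[0,0,0],-1],
  [[-0.025,-0.0032,0],[0,0,0],-1],
])

```text
clock: 17.1
tcp_pos: [0.6326, 0.1129, 0.127]
orientation: [0.003, 0.66, 0.751, 0.003]
wrist_force: [8.6, 0.9, 2.6]
finger_gap: -0.0004
```

move_arm([
  [[-0.025,-0.0032,0],[0,0,0],-1],
  [[-0.025,-0.0032,0],[0,0,0],-1],
])

```text
clock: 17.3
tcp_pos: [0.6312, 0.1127, 0.1276]
orientation: [0.004, 0.66, 0.751, 0.003]
wrist_force: [8.7, 2.2, 5.1]
finger_gap: 0.0
```

move_arm([
  [[-0.025,-0.0032,0],[0,0,0],-1],
  [[-0.025,-0.0032,0],[0,0,0],-1],
])

```text
clock: 17.5
tcp_pos: [0.6299, 0.1125, 0.1283]
orientation: [0.004, 0.66, 0.751, 0.004]
wrist_force: [9.6, 1.5, 6.1]
finger_gap: -0.0001
```

move_arm([
  [[-0.025,-0.0032,0],[0,0,0],-1],
  [[-0.025,-0.0032,0],[0,0,0],-1],
])

```text
clock: 17.7
tcp_pos: [0.6285, 0.1123, 0.1289]
orientation: [0.005, 0.66, 0.751, 0.004]
wrist_force: [10.1, 3.0, 8.4]
finger_gap: 0.0001
```

move_arm([
  [[0,0,0.05],[0,0,0],-1],
  [[-0.0125,-0.0016,0.04],[0,0,0],-1],
])

```text
clock: 17.9
tcp_pos: [0.6255, 0.112, 0.1307]
orientation: [0.003, 0.66, 0.751, 0.002]
wrist_force: [5.1, 0.9, 0.1]
finger_gap: -0.0001
```

move_arm([
  [[-0.025,-0.0032,0.025],[0,0,0],-1],
  [[-0.025,-0.0032,0.01],[0,0,0],-1],
])

```text
clock: 18.1
tcp_pos: [0.623, 0.1116, 0.1316]
orientation: [0.002, 0.66, 0.751, 0.002]
wrist_force: [5.8, 1.3, 2.1]
finger_gap: -0.0002
```

move_arm([
  [[-0.025,-0.0032,0.01],[0,0,0],-1],
  [[-0.025,-0.0032,0.01],[0,0,0],-1],
  [[-0.025,-0.0032,0.01],[0,0,0],-1],
])

```text
clock: 18.4
tcp_pos: [0.6199, 0.1113, 0.1328]
orientation: [0.002, 0.66, 0.751, 0.002]
wrist_force: [5.5, 2.1, 2.1]
finger_gap: 0.0002
```

move_arm([
  [[-0.025,-0.0032,0.01],[0,0,0],-1],
  [[-0.025,-0.0032,0.01],[0,0,0],-1],
  [[-0.025,-0.0032,0.01],[0,0,0],-1],
])

```text
clock: 18.7
tcp_pos: [0.6163, 0.1108, 0.1339]
orientation: [0.002, 0.66, 0.751, 0.001]
wrist_force: [4.7, 1.0, 3.1]
finger_gap: 0.0002
```

move_arm([
  [[-0.025,-0.0032,0.01],[0,0,0],-1],
  [[-0.025,-0.0032,0.01],[0,0,0],-1],
  [[-0.025,-0.0032,0.01],[0,0,0],-1],
])

```text
clock: 19.0
tcp_pos: [0.6115, 0.1101, 0.1341]
orientation: [0.001, 0.66, 0.751, -0.0]
wrist_force: [3.5, 0.3, 3.3]
finger_gap: -0.0
```

move_arm([
  [[-0.025,-0.0032,0.005],[0,0,0],-1],
  [[-0.025,-0.0032,0.005],[0,0,0],-1],
  [[-0.025,-0.0032,0.005],[0,0,0],-1],
])

```text
clock: 19.3
tcp_pos: [0.6076, 0.1097, 0.1339]
orientation: [-0.0, 0.66, 0.751, -0.001]
wrist_force: [2.0, -0.3, 2.3]
finger_gap: 0.0002
```

move_arm([
  [[-0.025,-0.0032,0],[0,0,0],-1],
  [[-0.025,-0.0032,0],[0,0,0],-1],
  [[-0.025,-0.0032,0],[0,0,0],-1],
  [[-0.025,-0.0032,0],[0,0,0],-1],
])

```text
clock: 19.7
tcp_pos: [0.6038, 0.1093, 0.134]
orientation: [0.0, 0.66, 0.751, -0.001]
wrist_force: [1.8, -0.6, 0.9]
finger_gap: 0.0004
```

move_arm([
  [[-0.025,-0.0032,0],[0,0,0],-1],
  [[-0.025,-0.0032,0],[0,0,0],-1],
  [[-0.025,-0.0032,0],[0,0,0],-1],
  [[-0.025,-0.0032,0],[0,0,0],-1],
])

```text
clock: 20.1
tcp_pos: [0.5999, 0.1088, 0.1341]
orientation: [0.0, 0.66, 0.751, -0.001]
wrist_force: [0.8, 0.4, 0.6]
finger_gap: -0.0003
```

move_arm([
  [[-0.025,-0.0032,0],[0,0,0],-1],
  [[-0.025,-0.0032,0],[0,0,0],-1],
  [[-0.025,-0.0032,0],[0,0,0],-1],
  [[-0.025,-0.0032,0],[0,0,0],-1],
])

```text
clock: 20.5
tcp_pos: [0.5962, 0.1083, 0.1342]
orientation: [0.0, 0.66, 0.751, -0.001]
wrist_force: [-0.3, 0.1, 0.2]
finger_gap: -0.0002
```

```bash
python3 look.py a7
```

```text
20.6 [0.5962 0.1083 0.1343] [ 0.6  -0.45  0.31]
```

View pics/a7.png

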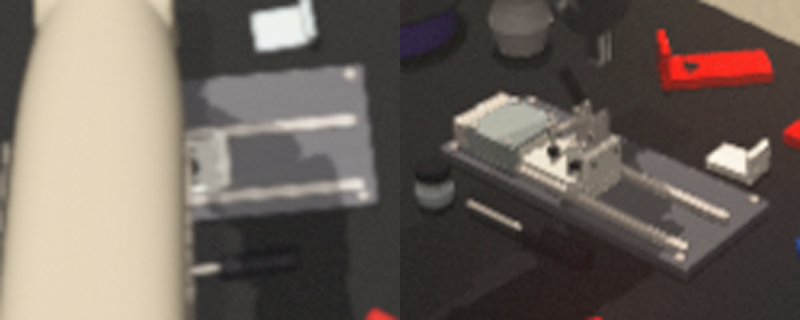

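The clamp has snapped over: its handle leans to the jig's -x and the foot is on the slab at about (553,150). Now I'll retreat.

move_arm([
  [[0.5,0.06,0],[0,0,0],-1],
  [[0.5,0.06,0.3],[0,0,0],-1],
  [[0,0,0.8],[0,0,0],-1],
  [[0,0,0.8],[0,0,0],-1],
  [[0,0,0.8],[0,0,0],-1],
])

```text
clock: 21.1
tcp_pos: [0.6363, 0.1131, 0.2431]
orientation: [0.0, 0.66, 0.751, -0.001]
wrist_force: [0.5, 0.3, -0.1]
finger_gap: -0.0002
```

move_arm([
  [[-0.3,0.9,0],[0,0,0],-1],
  [[-0.3,0.9,0],[0,0,0],-1],
  [[-0.3,0.9,0],[0,0,0],-1],
  [[-0.3,0.9,0],[0,0,0],-1],
  [[-0.3,0.9,0],[0,0,0],-1],
])

```text
clock: 21.6
tcp_pos: [0.5758, 0.2944, 0.2424]
orientation: [0.001, 0.66, 0.751, -0.0]
wrist_force: [-0.1, 1.1, -0.1]
finger_gap: -0.0001
```

move_arm([
  [[-0.5,0.8,0],[0,0,0],-1],
  [[-0.5,0.8,0],[0,0,0],-1],
  [[-0.5,0.8,0],[0,0,0],-1],
  [[0,0,0],[0,0,0],-1],
  [[0,0,0],[0,0,0],-1],
])

```text
clock: 22.1
tcp_pos: [0.5158, 0.3899, 0.2423]
orientation: [0.001, 0.659, 0.752, -0.001]
wrist_force: [0.7, 0.0, 0.3]
finger_gap: -0.0003
```

```bash
python3 look.py a8
```

```text
22.2 [0.5168 0.3885 0.2423] [-0.35 -0.21 -0.04]
```

View pics/a8.png

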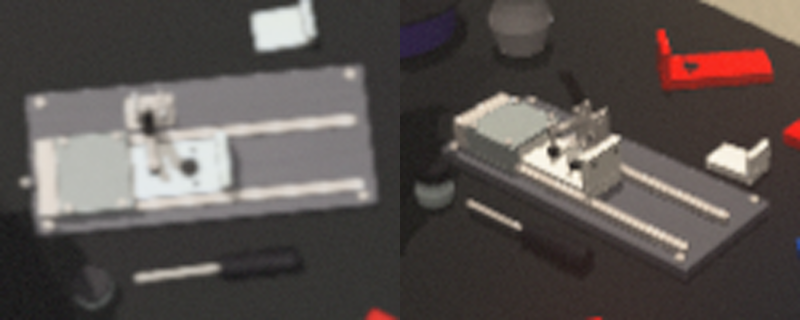

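```bash
python3 - <<'E'
from workcell import job
print(job.hand_in())
E
```

```text
the job is handed in; nothing more can be done
None
```

I pushed the bracket home against the end stop, let go, tipped the clamp over dead centre and handed the job in at about 22 s. No verdict is reported.

- **Pressing home:** Sliding drag was about 3 N near the end. The nose met the bracket about 98 mm along the jig's y. I held about 9–10 N at the wrist for around 0.5 s, then backed off slowly.
- **Clamp:** Part way over, the finger stuck on the rubber handle end and the wrist force rose to about 13 N. I lifted along with the handle's arc and it eased. The clamp then snapped over by itself.
- **Last pictures:** The handle leans to the jig's -x, the foot is on the slab, the bracket lies flat in the channel, and the jar, screwdriver and small bracket have not visibly moved. The vase, spool, scraper, calliper and glue bottle were outside the last crop or only partly in it, but the arm passed well above them. The arm is clear and the wrist force reads about 0.

I could not measure two of the judged forces: the foot on the slab and the bracket on the nose after release. I inferred both from the pictures and the contact readings. Nothing I checked failed or disagreed.

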